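# Line the tumblers up by height on the drawer mat

### The job

Line up the four loose tumblers (green, purple, blue, yellow) on the black drawer mat in order of height, one centred on each white ring and still upside down: the shortest on the ring next to the orange stack, each next one taller, the tallest at the cream cup's end. Leave the orange stack and the cream cup standing where they are.

Things in the scene. Friction and masses are not known exactly. Their poses are not given: they have to be found in the camera images.
- green_tumbler: green plastic tumbler standing upside down (rim down, closed end up), round; 62 mm tall (the shortest of the four), 64 mm across at the rim on the table, tapering from 61 mm just above the rim to 54 mm at the top. Origin: centre of its underside (the rim), z up. 0.04 to 0.17 kg. It starts on the table between the robot and the mat; a teaspoon, jar lid and cork, all under 25 mm high, lie among the tumblers.
- purple_tumbler: purple plastic tumbler standing upside down (rim down, closed end up), round; 84 mm tall (second shortest of the four), 64 mm across at the rim on the table, tapering from 61 mm just above the rim to 54 mm at the top. Origin: centre of its underside (the rim), z up. 0.04 to 0.17 kg. It starts on the table between the robot and the mat; a teaspoon, jar lid and cork, all under 25 mm high, lie among the tumblers.
- blue_tumbler: blue plastic tumbler standing upside down (rim down, closed end up), round; 106 mm tall (second tallest of the four), 64 mm across at the rim on the table, tapering from 61 mm just above the rim to 54 mm at the top. Origin: centre of its underside (the rim), z up. 0.04 to 0.17 kg. It starts on the table between the robot and the mat; a teaspoon, jar lid and cork, all under 25 mm high, lie among the tumblers.
- yellow_tumbler: yellow plastic tumbler standing upside down (rim down, closed end up), round; 128 mm tall (the tallest of the four), 64 mm across at the rim on the table, tapering from 61 mm just above the rim to 54 mm at the top. Origin: centre of its underside (the rim), z up. 0.04 to 0.17 kg. It starts on the table between the robot and the mat; a teaspoon, jar lid and cork, all under 25 mm high, lie among the tumblers.
- mark_1: white ring, 80 mm across, with a white dot in the middle, printed on the black felt mat; the first (the +y end of the row) of the four in a straight row, 95 mm from centre to centre. Origin: its centre, on the mat's top face, which is 4 mm above the table; its y axis runs along the row (to the first ring), x across it. The ring is flush: nothing to bump into.
- mark_2: white ring, 80 mm across, with a white dot in the middle, printed on the black felt mat; the second of the four in a straight row, 95 mm from centre to centre. Origin: its centre, on the mat's top face, which is 4 mm above the table; its y axis runs along the row (to the first ring), x across it. The ring is flush: nothing to bump into.
- mark_3: white ring, 80 mm across, with a white dot in the middle, printed on the black felt mat; the third of the four in a straight row, 95 mm from centre to centre. Origin: its centre, on the mat's top face, which is 4 mm above the table; its y axis runs along the row (to the first ring), x across it. The ring is flush: nothing to bump into.
- mark_4: white ring, 80 mm across, with a white dot in the middle, printed on the black felt mat; the fourth (-y end of the row) of the four in a straight row, 95 mm from centre to centre. Origin: its centre, on the mat's top face, which is 4 mm above the table; its y axis runs along the row (to the first ring), x across it. The ring is flush: nothing to bump into.
- orange_stack: stack of nested orange tumblers standing upside down on the black mat (110 x 620 x 4 mm), beyond one end of the row of rings, 107 mm from the centre of the end ring, on either end; 72 mm across, 95 mm tall. Origin: centre of its underside. It marks the short end of the row. Loose.
- cream_cup: cream cup with pale blue dots standing upside down on the mat beyond the other end of the row, 107 mm from the centre of that end ring; 68 mm across, 85 mm tall. Origin: centre of its underside. Loose.

How it is judged:
At the end, for the whole second after the job is handed in: Counting from the orange stack, the green, purple, blue and yellow tumblers stand on the first to fourth ring, each within 15 mm of its centre, upside down, upright within 0.1 rad, underside lower than 12 mm above the table, at rest and released (((horizontal distance between orange_stack and mark_1 below 0.2 m and horizontal distance between green_tumbler and mark_1 below 0.015 m and horizontal distance between purple_tumbler and mark_2 below 0.015 m and horizontal distance between blue_tumbler and mark_3 below 0.015 m and horizontal distance between yellow_tumbler and mark_4 below 0.015 m) or (horizontal distance between orange_stack and mark_4 below 0.2 m and horizontal distance between green_tumbler and mark_4 below 0.015 m and horizontal distance between purple_tumbler and mark_3 below 0.015 m and horizontal distance between blue_tumbler and mark_2 below 0.015 m and horizontal distance between yellow_tumbler and mark_1 below 0.015 m)) and angle between each of green_tumbler, purple_tumbler, blue_tumbler, yellow_tumbler's own z axis and vertical below 0.1 rad and height (world z) of each of green_tumbler, purple_tumbler, blue_tumbler, yellow_tumbler below 0.012 m and linear speed of each of green_tumbler, purple_tumbler, blue_tumbler, yellow_tumbler below 0.02 m/s and angular speed of each of green_tumbler, purple_tumbler, blue_tumbler, yellow_tumbler below 0.2 rad/s); the robot touches nothing.
It fails at once if the orange stack is pushed more than 30 mm from its place or tipped by more than 0.3 rad (distance of orange_stack from where it was at the start of the episode above 0.03 m or angle between orange_stack's own z axis and vertical above 0.3 rad).
It fails at once if the cream cup is pushed more than 30 mm from its place or tipped by more than 0.3 rad (distance of cream_cup from where it was at the start of the episode above 0.03 m or angle between cream_cup's own z axis and vertical above 0.3 rad).
It also fails if it takes over 93 s, if anything falls off the work surface, if the arm or the gripper's body presses on something with over 40 N, if the wrist force passes 120 N, or if a joint passes its speed limit or range.

### The arm

A 6-joint arm with a two-finger parallel gripper is mounted at the origin on the work surface. World frame = base frame: x ahead of the robot, y to its left, z up, the work surface at z = 0. Lengths are in m, angles in rad, forces in N, time in s.
With the tool pointing down it reaches from about 0.375 to 0.9 m from the base axis. Payload 3.1 kg.
Tool frame: the origin (TCP) lies on the front face of the gripper's body, between the roots of the fingers; the fingertips stand ahead of it and the grasp point (between the pads) lies 54 mm ahead of it (env.tip_reach is the z of the fingertips in the tool frame, in m); z points along the fingers, y is the line along which they close (so a half turn about z gives the same grasp; the last joint's range is limited). The gripper opens to 85 mm and grips with 20 to 120 N. Pads are 22 mm wide; open, the fingers measure 114 mm over their backs; the gripper's body (76 mm by 85 mm) begins 54 mm behind the grasp point. The pads swing forward as they close: fully open they stand 13 mm farther back than shut.
Start: joints at [-1.49, 0.527, 1.433, -0, 1.181, -0.178], TCP at [0.16, -0.604, 0.304] pointing down, gripper open.
Joint ranges: [-3.08, 3.08], [-0.75, 2.2], [0.22, 2.44], [-1.43, 4.57], [0, 2.65], [-2.85, 2.85]. Speed limits (rad/s): [2.79, 2.79, 3.14, 3.14, 3.14, 3.14].

### API

Orientations are given as a rotation vector (axis times angle).
In Python, from cell import env, snapshot gives the robot as it stands.
- The arm moves only by the shell command python3 -m crank 'ROWS' [FORCE]. ROWS is JSON, a list of rows, each a list of 3 entries, a list of its own where there are three numbers: the finger opening in m, from 0 to 0.0854, then the shift along the tool's x, y, z in m, then the turn about the tool's z in degrees. In form: [[hand, [dx, dy, dz], twist], ...]. A call has 1 to 20 rows; each row shifts and turns the commanded pose from where the row before left it, along the tool's axes as they then stand; what a row does not reach is not made up. A row lasts 1/12 s, in which the tool goes at most 41.7 mm and 7.16 degrees, less where a joint would pass 70% of its speed; a pose out of reach is approached as far as the arm can. A call is refused whole if a number of a shift passes 0.0417 or a number of a turn 7.16, either way. A call with a gripper value outside its range is refused whole. The fingers move at their own pace and stop on an object; FORCE is the grip in N (left out, the last holds). Time passes only in rows, so rows that do not move let the fingers close. It gives the time, the measured TCP pose, the force, the opening and the grip force at its end, in the units of the state.
- env.sense(): the state, without advancing time (a new reading comes with each control period).
- snapshot(name): name is "side" or "top"; returns a dict with "frame" (420x560x3 uint8, red, green, blue), "fx", "fy", "cx", "cy" (pixels), "dist" ([k1, k2, p1, p2, k3] as OpenCV has them; the pictures are not rectified), "rvec" (rotation vector, rad) and "tvec" (3), from world to camera coordinates, as OpenCV has them. Camera axes: x right, y down, z forward; pixel columns grow to the right and rows downward; lengths in m; the calibration is good to about 2 mm. A picture is of the moment at which its call begins. There is no depth.
- env.finish_job(): hands the job in; it is judged then, once.
The state is a dict: "time": time; "q": joint angles; "qd": joint speeds; "effort": joint torques, N m; "tcp_pos": TCP position; "ee_rot": TCP orientation; "wrist_force": force on the tool from outside, world axes, zero at the start; "moment": the same for the moment, N m; "finger_gap": finger opening in m; "grasp_force": force on a finger pad.
Only numpy, scipy, OpenCV 4.12 (cv2) and the standard library are available. Lean on these libraries where they do the work, as an engineer would, in place of code of your own. Each camera call takes 0.05 s, during which the arm holds its last target. There are 200 camera calls.

## Working session

There is one attempt and no reset: what is moved stays moved. The work goes in short steps, Python scripts to look and compute and a shell command to move; the robot and the scene stay as the last step left them, time stands still between calls to the robot, and variables do not carry over. Pictures are saved under pics/ and viewed, at most 14 in all, crops included, and the job is handed in when it is done.

```bash
ls; mkdir -p pics
python3 - <<'E'
from cell import env, snapshot
import cv2
s=env.sense(); print(s['time'],s['tcp_pos'],s['ee_rot'],env.tip_reach)
for n in('top','side'):
    d=snapshot(n); cv2.imwrite(f'pics/{n}0.png',d['frame'][:,:,::-1]); print({k:v for k,v in d.items() if k!='frame'})
E
```

```text
pics
0.0 [ 0.15991121 -0.60361278  0.3029344 ] [-3.11316267e+00 -4.05078667e-01 -1.49115052e-04] 0.0726
{'fx': 449.6669140189032, 'fy': 449.6669140189032, 'cx': 277.4312808788698, 'cy': 208.26734722954146, 'dist': array([-0.07287682,  0.        ,  0.        ,  0.        ,  0.        ]), 'rvec': array([ 2.1386616 , -2.11426337,  0.15611566]), 'tvec': array([0.00289961, 0.55897711, 0.84905199])}
{'fx': 521.8070433535214, 'fy': 521.8070433535214, 'cx': 281.74510008943804, 'cy': 207.76997484553107, 'dist': array([-0.14481567,  0.        ,  0.        ,  0.        ,  0.        ]), 'rvec': array([ 2.43043507, -0.06779845,  0.0443423 ]), 'tvec': array([-0.55619753,  0.07148134,  1.08564707])}
```

View pics/top0.png

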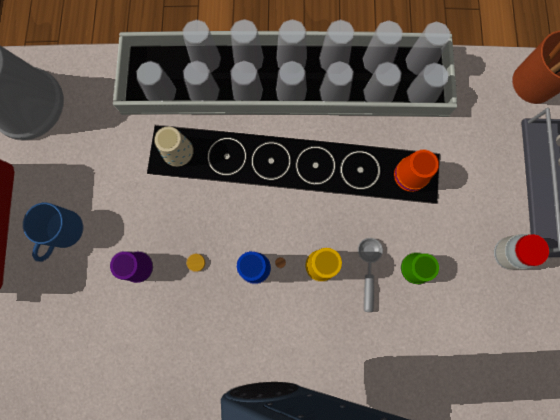

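View pics/side0.png

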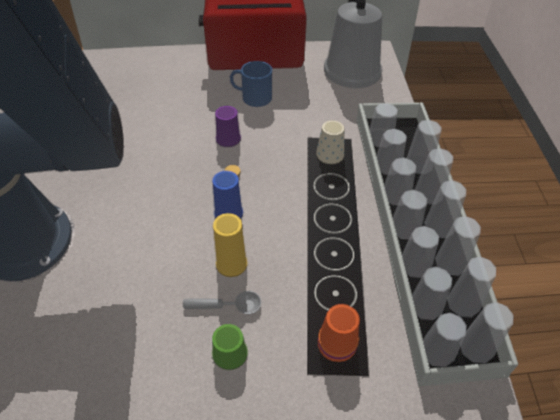

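The top view shows the cream cup at (173,146), rings at about (227,156), (271,160), (315,165) and (360,170), and the orange stack at (417,170). The tumblers are purple (130,266), blue (253,267), yellow (324,264) and green (420,268). Image right is -y, so green goes on the ring at (360,170) and yellow on (227,156).

```bash
cat > h.py <<'E'
import numpy as np, cv2
from cell import env, snapshot
H=dict(green=.062,purple=.084,blue=.106,yellow=.128)
HUE=dict(green=(45,75),purple=(130,160),blue=(112,126),yellow=(20,28))
def ray(d,uv,z):
    K=np.array([[d['fx'],0,d['cx']],[0,d['fy'],d['cy']],[0,0,1]])
    p=cv2.undistortPoints(np.array([[uv]],float),K,d['dist'])[0,0]
    R=cv2.Rodrigues(d['rvec'])[0]; c=-R.T@d['tvec']; v=R.T@np.array([p[0],p[1],1])
    return (c+v*(z-c[2])/v[2])[:2]
def tops(d,dz=0,names=H):
    hsv=cv2.cvtColor(d['frame'],cv2.COLOR_RGB2HSV); out={}
    for n in names:
        a,b=HUE[n]; m=cv2.inRange(hsv,(a,120,40),(b,255,255))
        k,l,st,_=cv2.connectedComponentsWithStats(m); i=1+np.argmax(st[1:,4]); m=(l==i)
        V=hsv[:,:,2]; t,_=cv2.threshold(V[m].reshape(-1,1),0,255,cv2.THRESH_OTSU)
        f=(m&(V>t)).astype('uint8')
        c=max(cv2.findContours(f,0,2)[0],key=cv2.contourArea)
        e=cv2.fitEllipse(cv2.convexHull(c)); out[n]=(ray(d,e[0],H[n]+dz),e[0],e[1])
    return out
def rings(d):
    g=cv2.cvtColor(d['frame'],cv2.COLOR_RGB2GRAY); m=(g>140).astype('uint8'); r=[]
    for c in cv2.findContours(m,cv2.RETR_LIST,2)[0]:
        if len(c)<20: continue
        e=cv2.fitEllipse(c); u,v=map(int,e[0])
        if not(min(e[1])>25 and max(e[1])<50): continue
        if g[max(v-8,0),u]<60 and g[min(v+8,419),u]<60: r.append((e[0],e[1],ray(d,e[0],.004)))
    return r
E
python3 - <<'E'
from h import *
np.set_printoptions(precision=4,suppress=True)
for n in('top','side'):
    d=snapshot(n); print(n)
    for k,v in tops(d).items(): print(k,v[0],np.round(v[1]),np.round(v[2]))
    for r in rings(d): print(np.round(r[0]),np.round(r[1]),r[2])
    for uv,z in ([((424,160),.095),((167,135),.085)] if n=='top' else [((342,318),.095),((333,128),.085)]): print(ray(d,uv,z))
E
```

```text
top
green [ 0.4438 -0.2652] [419. 267.] [30. 38.]
purple [0.4406 0.2994] [123. 265.] [27. 28.]
blue [0.4405 0.0562] [250. 267.] [27. 30.]
yellow [ 0.4486 -0.0762] [324. 263.] [30. 35.]
[ 0.6476 -0.2721]
[0.6973 0.2291]
side
green [ 0.4464 -0.2756] [227. 338.] [27. 30.]
purple [0.4529 0.2914] [231. 115.] [5. 9.]
blue [0.4433 0.055 ] [225. 180.] [18. 25.]
yellow [ 0.4497 -0.0787] [227. 225.] [22. 29.]
[ 0.6418 -0.2648]
[0.6896 0.2323]
```

Run:
```python
from h import *
np.set_printoptions(precision=4,suppress=True)
T=snapshot('top');S=snapshot('side')
for d,n in((T,'top'),(S,'side')):
    g=cv2.cvtColor(d['frame'],cv2.COLOR_RGB2GRAY); hsv=cv2.cvtColor(d['frame'],cv2.COLOR_RGB2HSV)
    m=((g>90)&(hsv[:,:,1]<80)).astype('uint8')
    for c in cv2.findContours(m,cv2.RETR_LIST,cv2.CHAIN_APPROX_NONE)[0]:
        if len(c)>40:
            e=cv2.fitEllipse(c)
            u,v=map(int,e[0])
            if 25<min(e[1]) and max(e[1])<50 and 120<v<320: print(n,np.round(e[0],1),np.round(e[1],1),ray(d,e[0],.004))
f=T['frame'];g=S['frame']
c=[cv2.resize(f[v-25:v+25,u-33:u+33],(264,200),interpolation=0) for u,v in((420,268),(130,266),(253,267),(324,264))]
c+=[cv2.resize(g[v-25:v+25,u-33:u+33],(264,200),interpolation=0) for u,v in((229,345),(228,125))]
cv2.imwrite('pics/c.png',np.vstack([np.hstack(c[:3]),np.hstack(c[3:])])[:,:,::-1])
```

```text
top [359.6 169.6] [35.8 37.2] [ 0.6506 -0.1628]
top [359.7 169.6] [36.9 39.1] [ 0.6508 -0.1629]
top [315.  164.9] [35.6 37.2] [ 0.66   -0.0683]
top [315.1 165. ] [36.8 38.3] [ 0.6597 -0.0684]
top [270.5 160.4] [35.6 37. ] [0.6691 0.0262]
top [270.5 160.5] [36.8 37.9] [0.6689 0.0262]
top [226.4 156. ] [35.8 37.4] [0.6781 0.1208]
side [335.1 293.1] [34.9 41.4] [ 0.6516 -0.1605]
side [333.7 253.4] [30.7 37.2] [ 0.6605 -0.0656]
side [333.7 253.5] [32.3 40.3] [ 0.6606 -0.0659]
side [332.4 217.9] [27.6 35.1] [0.6697 0.0291]
side [332.3 217.9] [28.7 38.2] [0.6694 0.0291]
side [331.2 185.9] [25.5 34.9] [0.6786 0.124 ]
side [226.9 127.1] [26.3 47.1] [0.4377 0.3417]
```

View pics/c.png

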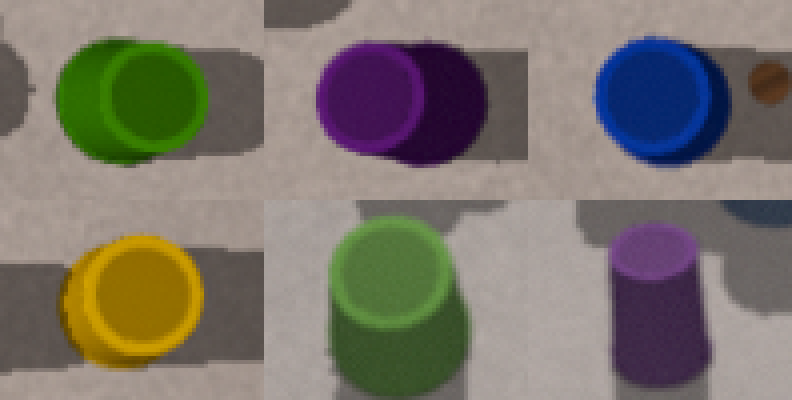

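The crop shows the top faces clearly. In the top view they are green (425,266.8), purple (123,264.8), blue (250.7,265.8) and yellow (326.2,262.2). In the side view green is (227.2,337.5) and purple (226,112).

Run:
```python
from h import *
np.set_printoptions(precision=4,suppress=True)
T=snapshot('top');S=snapshot('side')
for n,a,b in(('green',(425,266.8),(227.2,337.5)),('purple',(123,264.8),(226,112)),('blue',(250.7,265.8),(225,180)),('yellow',(326.2,262.2),(227.5,225))):
    p,q=ray(T,a,H[n]),ray(S,b,H[n]); print(n,p,q,(p+q)/2)
    # disagreement vs height: triangulate
    print('  spoon/lid clear')
for u in((371,240),(369,275),(368,310),(196,262),(280,262)): print(ray(T,u,.01))
s=env.sense(); print(s['tcp_pos'],cv2.Rodrigues(s['ee_rot'])[0],s['q'])
```

```text
green [ 0.4452 -0.2759] [ 0.4462 -0.2739] [ 0.4457 -0.2749]
  spoon/lid clear
purple [0.441  0.3002] [0.4409 0.3034] [0.4409 0.3018]
  spoon/lid clear
blue [0.4422 0.0555] [0.443  0.0563] [0.4426 0.0559]
  spoon/lid clear
yellow [ 0.4493 -0.08  ] [ 0.4505 -0.0799] [ 0.4499 -0.0799]
  spoon/lid clear
[ 0.501  -0.1825]
[ 0.4298 -0.1772]
[ 0.3601 -0.1742]
[0.4518 0.1752]
[0.4542 0.0034]
[ 0.16   -0.6041  0.3037] [[ 0.9667  0.2559 -0.    ]
 [ 0.2559 -0.9667  0.0004]
 [ 0.0001 -0.0004 -1.    ]] [-1.4905  0.5277  1.4329  0.      1.1814 -0.1785]
```

```bash
python3 -m crank '[[0.085,[0,0,0],4.94],[0.085,[0,0,0],4.94],[0.085,[0,0,0],4.94],[0.085,[0.0193,-0.0349,0],0],[0.085,[0.0193,-0.0349,0],0],[0.085,[0.0193,-0.0349,0],0],[0.085,[0.0193,-0.0349,0],0],[0.085,[0.0193,-0.0349,0],0],[0.085,[0.0193,-0.0349,0],0],[0.085,[0.0193,-0.0349,0],0],[0.085,[0.0193,-0.0349,0],0],[0.085,[0.0193,-0.0349,0],0],[0.085,[0.0193,-0.0349,0],0],[0.085,[0.0193,-0.0349,0],0],[0.085,[0.0193,-0.0349,0],0],[0.085,[0.0193,-0.0349,0],0],[0.085,[0.0193,-0.0349,0],0],[0.085,[0.0193,-0.0349,0],0]]' 30
python3 - <<'E'
from h import *
s=env.sense();print(s['time'],s['tcp_pos'],cv2.Rodrigues(s['ee_rot'])[0].round(4).tolist(),s['q'])
T=snapshot('top')
for v in (105,112): print([ray(T,(u,v),.04).round(3) for u in(120,350)])
E
```

```text
time: 1.9
tcp_pos: [0.4501, -0.0788, 0.3043]
ee_rot: [3.141, 0.0, 0.001]
wrist_force: [0.6, 0.1, 0.3]
finger_gap: 0.0851
grasp_force: 0.0
1.9 [ 0.45010921 -0.07875991  0.30426863] [[1.0, 0.0001, 0.0008], [0.0001, -1.0, -0.0004], [0.0008, 0.0004, -1.0]] [-4.18576557e-01  3.01627438e-01  1.83861358e+00 -4.72517657e-05
  1.00040455e+00  1.15214211e+00]
[array([0.779, 0.348]), array([ 0.78, -0.14])]
[array([0.764, 0.346]), array([ 0.765, -0.139])]
```

```bash
python3 -m crank '[[0.085,[0,0.001,0.0304],0],[0.085,[0,0,0.0304],0],[0.085,[0,0,0.0304],0],[0.085,[0,0,0.0304],0],[0.085,[0,0,0.0304],0],[0.085,[0,0,0],0],[0.085,[0,0,0],0],[0.03,[0,0,0],0],[0.03,[0,0,0],0],[0.03,[0,0,0],0],[0.03,[0,0,0],0],[0.03,[0,0,0],0],[0.03,[0,0,0],0],[0.03,[0,0,0],0],[0.03,[0,0,-0.015],0],[0.03,[0,0,-0.02],0],[0.03,[0,0,-0.02],0],[0.03,[0,0,0],0]]' 30
python3 - <<'E'
from h import *
d=snapshot('side');cv2.imwrite('pics/s1.png',d['frame'][:,:,::-1])
E
```

```text
time: 3.45
tcp_pos: [0.4511, -0.0823, 0.2106]
ee_rot: [3.138, 0.001, 0.012]
wrist_force: [-0.1, 0.4, -1.0]
finger_gap: 0.0552
grasp_force: 32.9
```

View pics/s1.png

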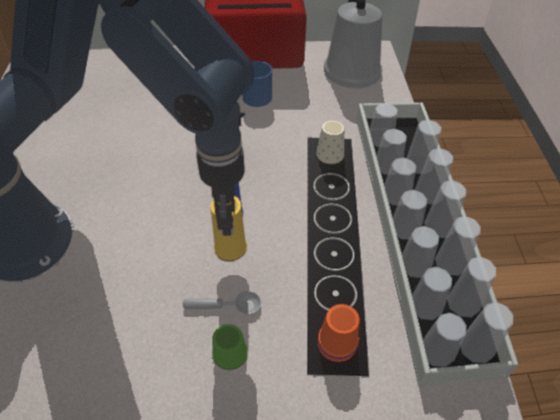

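```bash
python3 -m crank '[[0.03,[0.0285,-0.0253,0],0],[0.03,[0.0285,-0.0253,0],0],[0.03,[0.0285,-0.0253,0],0],[0.03,[0.0285,-0.0253,0],0],[0.03,[0.0285,-0.0253,0],0],[0.03,[0.0285,-0.0253,0],0],[0.03,[0.0285,-0.0253,0],0],[0.03,[0.0285,-0.0253,0],0],[0.03,[0,0,0],0],[0.03,[0,0,0],0],[0.03,[0,0,0],0]]'
python3 - <<'E'
from h import *
s=env.sense();print(s['tcp_pos'],cv2.Rodrigues(s['ee_rot'])[0].round(4).tolist())
E
```

```text
time: 4.42
tcp_pos: [0.676, 0.1208, 0.2052]
ee_rot: [3.141, 0.001, -0.006]
wrist_force: [-0.2, 0.0, -1.2]
finger_gap: 0.055
grasp_force: 32.9
[0.67596753 0.1208043  0.20524545] [[1.0, 0.0008, -0.0038], [0.0008, -1.0, -0.0005], [-0.0038, 0.0005, -1.0]]
```

```bash
python3 -m crank '[[0.03,[0.001,-0.001,0.015],0],[0.03,[0,0,0.015],0],[0.03,[0,0,0.01],0],[0.03,[0,0,0.005],0],[0.03,[0,0,0.003],0],[0.03,[0,0,0],0],[0.03,[0,0,0],0],[0.03,[0,0,0],0]]'
```

```text
time: 5.08
tcp_pos: [0.6787, 0.1216, 0.1596]
ee_rot: [-3.142, 0.0, -0.002]
wrist_force: [1.6, -0.5, -1.4]
finger_gap: 0.0548
grasp_force: 32.9
```

Still about 3 mm up. Lower gently, release, retreat, and inspect.

```bash
python3 -m crank '[[0.03,[0,0,0.002],0],[0.03,[0,0,0.001],0],[0.03,[0,0,0],0],[0.03,[0,0,0],0],[0.065,[0,0,0],0],[0.065,[0,0,0],0],[0.083,[0,0,0],0],[0.083,[0,0,0],0],[0.083,[0,0,0],0],[0.083,[0,0,-0.03],0],[0.083,[0,0,-0.04],0],[0.083,[0,0,-0.04],0],[0.083,[-0.03,-0.02,-0.02],0],[0.083,[-0.041,0,0],0],[0.083,[-0.041,0,0],0],[0.083,[-0.041,0,0],0],[0.083,[-0.041,0,0],0],[0.083,[0,0,0],0],[0.083,[0,0,0],0]]'
python3 - <<'E'
from h import *
for n in('top','side'):
    d=snapshot(n);cv2.imwrite(f'pics/2{n}.png',d['frame'][:,:,::-1])
s=env.sense();print(s['tcp_pos'])
E
```

```text
time: 6.67
tcp_pos: [0.4808, 0.142, 0.2856]
ee_rot: [3.141, 0.002, -0.006]
wrist_force: [0.6, 0.5, 0.5]
finger_gap: 0.0835
grasp_force: 0.0
[0.48557258 0.14186216 0.28655568]
```

View pics/2side.png

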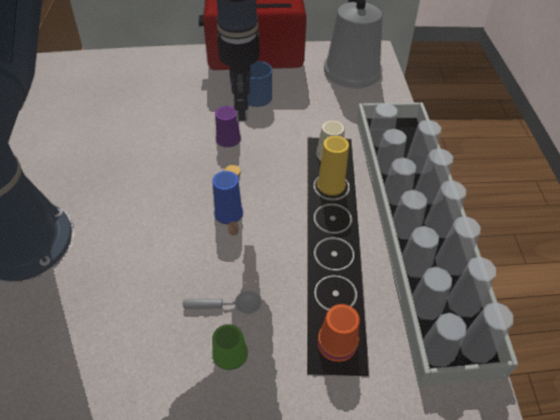

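The side view shows yellow upright over the first ring, with its base at about (332,185) against the ring centre (331,186). The cream cup and orange stack have not moved. Next is blue.

```bash
python3 - <<'E'
from h import *
d=snapshot('side');print(ray(d,(336,146),.132),[ (n,v[0]) for n,v in tops(d,.004,['yellow']).items()])
E
python3 -m crank '[[0.085,[-0.0142,0.0292,0],0],[0.085,[-0.0142,0.0292,0],0],[0.085,[-0.0141,0.0292,0],0],[0.085,[0,0,0.0313],0],[0.085,[0,0,0.0313],0],[0.085,[0,0,0.0313],0],[0.085,[0,0,0.0313],0],[0.085,[0,0,0.0311],0],[0.085,[0,0,0],0],[0.085,[0,0,0],0],[0.03,[0,0,0],0],[0.03,[0,0,0],0],[0.03,[0,0,0],0],[0.03,[0,0,0],0],[0.03,[0,0,0],0],[0.03,[0,0,0],0],[0.03,[0,0,-0.015],0],[0.03,[0,0,-0.02],0],[0.03,[0,0,-0.02],0],[0.03,[0,0,0],0]]' 30
python3 -m crank '[[0.03,[0.0378,0.0047,0],0],[0.03,[0.0378,0.0047,0],0],[0.03,[0.0378,0.0047,0],0],[0.03,[0.0378,0.0047,0],0],[0.03,[0.0378,0.0047,0],0],[0.03,[0.0378,0.0047,0],0],[0.03,[0,0,0],0],[0.03,[0,0,0],0],[0.03,[0,0,0.015],0],[0.03,[0,0,0.015],0],[0.03,[0,0,0.01],0],[0.03,[0,0,0.005],0],[0.03,[0,0,0.003],0],[0.03,[0,0,0],0],[0.03,[0,0,0],0],[0.03,[0,0,0],0]]'
```

```text
[0.67750158 0.119705  ] [('yellow', array([0.67753392, 0.1257754 ]))]
time: 8.48
tcp_pos: [0.4436, 0.0541, 0.1883]
ee_rot: [3.14, 0.001, 0.013]
wrist_force: [0.9, 0.4, -1.7]
finger_gap: 0.0556
grasp_force: 32.8
time: 9.82
tcp_pos: [0.669, 0.026, 0.1372]
ee_rot: [3.141, 0.0, 0.002]
wrist_force: [-0.1, -0.1, -1.0]
finger_gap: 0.0558
grasp_force: 32.8
```

```bash
python3 -m crank '[[0.03,[0,0.0,0.002],0],[0.03,[0,0,0.001],0],[0.03,[0,0,0],0],[0.03,[0,0,0],0],[0.065,[0,0,0],0],[0.065,[0,0,0],0],[0.083,[0,0,0],0],[0.083,[0,0,0],0],[0.083,[0,0,0],0],[0.083,[0,0,-0.04],0],[0.083,[0,0,-0.04],0],[0.083,[0,0,-0.04],0],[0.083,[-0.0381,0,0],0],[0.083,[-0.0381,0,0],0],[0.083,[-0.0381,0,0],0],[0.083,[-0.0381,0,0],0],[0.083,[-0.0381,0,0],0],[0.083,[-0.0381,0,0],0]]'
python3 -m crank '[[0.085,[0,-0.0392,0],0],[0.085,[0,-0.0392,0],0],[0.085,[0,-0.0392,0],0],[0.085,[0,-0.0392,0],0],[0.085,[0,-0.0392,0],0],[0.085,[0,-0.0392,0],0],[0.085,[0,-0.0392,0],0],[0.085,[0,0,0],0],[0.085,[0,0,0],0],[0.085,[0,0,0],0]]'
python3 - <<'E'
from h import *
d=snapshot('side');cv2.imwrite('pics/3s.png',d['frame'][:,:,::-1])
s=env.sense();print(s['tcp_pos'],s['q'])
E
```

```text
time: 11.32
tcp_pos: [0.4382, 0.0261, 0.2537]
ee_rot: [3.142, 0.0, 0.001]
wrist_force: [0.3, -0.5, -0.4]
finger_gap: 0.0827
grasp_force: 0.0
time: 12.15
tcp_pos: [0.4396, 0.3002, 0.2533]
ee_rot: [3.141, 0.002, -0.001]
wrist_force: [-0.2, -0.5, 0.3]
finger_gap: 0.0852
grasp_force: 0.0
[0.43972373 0.29949567 0.25334451] [ 3.87898936e-01  4.72920920e-01  1.71693647e+00 -4.27544792e-04
  9.53032849e-01  1.95926217e+00]
```

View pics/3s.png

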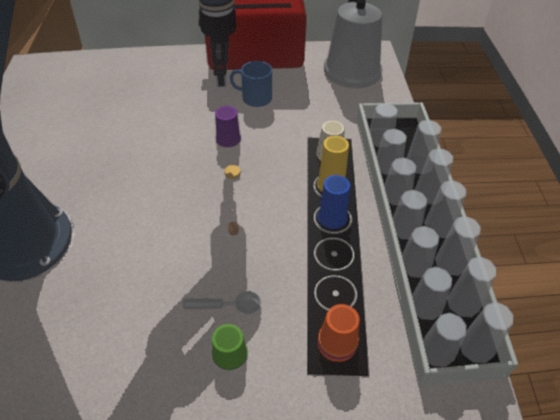

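Blue is centred on its ring at about (333,218). The gripper is behind and above purple at (220,80), clear of the mug.

```bash
python3 -m crank '[[0.085,[0.0,0,0.0293],0],[0.085,[0,0,0.0293],0],[0.085,[0,0,0.0293],0],[0.085,[0,0,0.0293],0],[0.085,[0,0,0.0291],0],[0.085,[0,0,0],0],[0.085,[0,0,0],0],[0.03,[0,0,0],0],[0.03,[0,0,0],0],[0.03,[0,0,0],0],[0.03,[0,0,0],0],[0.03,[0,0,0],0],[0.03,[0,0,0],0],[0.03,[0,0,-0.015],0],[0.03,[0,0,-0.02],0],[0.03,[0,0,-0.02],0],[0.03,[0,0,0],0]]' 30
python3 -m crank '[[0.03,[0,0.041,0],0],[0.03,[0,0.041,0],0],[0.03,[0,0.041,0],0],[0.03,[0,0.041,0],0],[0.03,[0,0.041,0],0],[0.03,[0,0.041,0],0],[0.03,[0,0.041,0],0],[0.03,[0,0.041,0],0],[0.03,[0,0.041,0],0],[0.03,[0.0366,0,0],0],[0.03,[0.0366,0,0],0],[0.03,[0.0366,0,0],0],[0.03,[0.0366,0,0],0],[0.03,[0.0366,0,0],0],[0.03,[0.0366,0,0],0],[0.03,[0,0,0],0],[0.03,[0,0,0],0],[0.03,[0,0,0],0]]'
```

```text
time: 13.62
tcp_pos: [0.4421, 0.3014, 0.167]
ee_rot: [-3.138, -0.001, -0.014]
wrist_force: [0.2, 0.4, -0.2]
finger_gap: 0.056
grasp_force: 32.6
time: 15.12
tcp_pos: [0.6586, -0.0682, 0.162]
ee_rot: [-3.141, -0.001, 0.003]
wrist_force: [-0.1, 0.6, -1.3]
finger_gap: 0.0561
grasp_force: 32.6
```

```bash
python3 -m crank '[[0.03,[0,0,0.015],0],[0.03,[0,0,0.015],0],[0.03,[0,0,0.01],0],[0.03,[0,0,0.005],0],[0.03,[0,0,0.003],0],[0.03,[0,0,0],0],[0.03,[0,0,0],0],[0.03,[0,0,0],0]]'
```

```text
time: 15.78
tcp_pos: [0.66, -0.0687, 0.1149]
ee_rot: [3.141, 0.0, 0.002]
wrist_force: [0.9, 0.5, -0.4]
finger_gap: 0.0561
grasp_force: 32.6
```

```bash
python3 -m crank '[[0.03,[0,0.0,0.002],0],[0.03,[0,0,0.001],0],[0.03,[0,0,0],0],[0.03,[0,0,0],0],[0.065,[0,0,0],0],[0.065,[0,0,0],0],[0.083,[0,0,0],0],[0.083,[0,0,0],0],[0.083,[0,0,0],0],[0.083,[0,0,-0.04],0],[0.083,[0,0,-0.04],0],[0.083,[0,0,-0.04],0],[0.083,[-0.0358,0,0],0],[0.083,[-0.0358,0,0],0],[0.083,[-0.0358,0,0],0],[0.083,[-0.0358,0,0],0],[0.083,[-0.0358,0,0],0],[0.083,[-0.0358,0,0],0]]'
python3 -m crank '[[0.085,[0,0.0347,0],0],[0.085,[0,0.0347,0],0],[0.085,[0,0.0347,0],0],[0.085,[0,0.0347,0],0],[0.085,[0,0.0347,0],0],[0.085,[0,0.0347,0],0],[0.085,[0,0,0],0],[0.085,[0,0,0],0],[0.085,[0,0,0],0]]'
python3 - <<'E'
from h import *
d=snapshot('side');cv2.imwrite('pics/4s.png',d['frame'][:,:,::-1])
s=env.sense();print(s['tcp_pos'])
E
```

```text
time: 17.28
tcp_pos: [0.4432, -0.0683, 0.2314]
ee_rot: [3.141, 0.001, 0.0]
wrist_force: [-0.5, -1.4, -0.1]
finger_gap: 0.0832
grasp_force: 0.0
time: 18.03
tcp_pos: [0.4444, -0.2762, 0.2309]
ee_rot: [-3.14, 0.001, 0.002]
wrist_force: [-0.1, -0.5, -0.1]
finger_gap: 0.0853
grasp_force: 0.0
[ 0.44440023 -0.27552442  0.23093139]
```

View pics/4s.png

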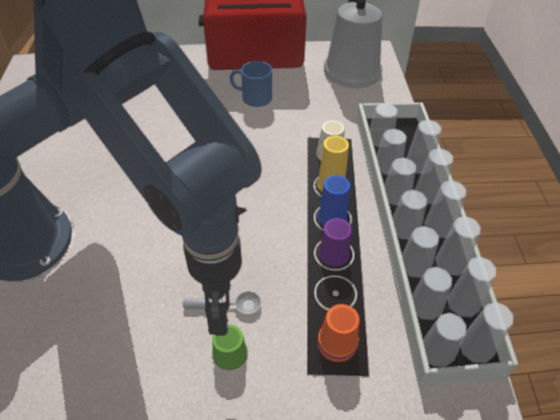

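Purple stands on the third ring at about (335,253). The gripper is over green at (229,345).

```bash
python3 -m crank '[[0.085,[0.001,0,0.028],0],[0.085,[0,0,0.028],0],[0.085,[0,0,0.028],0],[0.085,[0,0,0.028],0],[0.085,[0,0,0.028],0],[0.085,[0,0,0],0],[0.085,[0,0,0],0],[0.03,[0,0,0],0],[0.03,[0,0,0],0],[0.03,[0,0,0],0],[0.03,[0,0,0],0],[0.03,[0,0,0],0],[0.03,[0,0,0],0],[0.03,[0,0,-0.015],0],[0.03,[0,0,-0.02],0],[0.03,[0,0,-0.02],0],[0.03,[0,0,0],0]]' 30
python3 -m crank '[[0.03,[0,-0.0378,0],0],[0.03,[0,-0.0378,0],0],[0.03,[0,-0.0378,0],0],[0.03,[0.0343,0,0],0],[0.03,[0.0343,0,0],0],[0.03,[0.0343,0,0],0],[0.03,[0.0343,0,0],0],[0.03,[0.0343,0,0],0],[0.03,[0.0343,0,0],0],[0.03,[0,0,0],0],[0.03,[0,0,0],0],[0.03,[0,0,0],0]]'
```

```text
time: 19.5
tcp_pos: [0.4476, -0.2782, 0.1507]
ee_rot: [3.135, 0.001, 0.01]
wrist_force: [0.3, -1.5, -0.8]
finger_gap: 0.056
grasp_force: 32.8
time: 20.5
tcp_pos: [0.6505, -0.1629, 0.1459]
ee_rot: [-3.141, -0.001, 0.003]
wrist_force: [-0.2, 0.1, -1.2]
finger_gap: 0.0563
grasp_force: 32.8
```

```bash
python3 -m crank '[[0.03,[0,0,0.015],0],[0.03,[0,0,0.015],0],[0.03,[0,0,0.01],0],[0.03,[0,0,0.005],0],[0.03,[0,0,0.003],0],[0.03,[0,0,0],0],[0.03,[0,0,0],0],[0.03,[0,0,0],0]]'
```

```text
time: 21.17
tcp_pos: [0.652, -0.1636, 0.0989]
ee_rot: [3.141, 0.0, 0.002]
wrist_force: [0.2, 0.2, -0.1]
finger_gap: 0.0562
grasp_force: 32.8
```

```bash
python3 -m crank '[[0.03,[0,0.0,0.002],0],[0.03,[0,0,0.001],0],[0.03,[0,0,0],0],[0.03,[0,0,0],0],[0.065,[0,0,0],0],[0.065,[0,0,0],0],[0.078,[0,0,0],0],[0.078,[0,0,0],0],[0.078,[0,0,0],0],[0.078,[0,0,-0.04],0],[0.078,[0,0,-0.04],0],[0.078,[0,0,-0.04],0],[0.078,[0,0,-0.03],0],[0.078,[-0.04,0,0],0],[0.078,[-0.04,0,0],0],[0.078,[-0.04,0,0],0],[0.078,[-0.04,0,0],0],[0.078,[-0.04,0,0],0]]'
python3 -m crank '[[0.08,[-0.01,0.04,0],0],[0.08,[-0.01,0.04,0],0],[0.08,[-0.01,0.04,0],0],[0.08,[0,0.04,0],0],[0.08,[0,0.04,0],0],[0.08,[0,0.04,0],0],[0.08,[0,0.04,0],0],[0.08,[0,0.04,0],0],[0.08,[0,0,0],0],[0.08,[0,0,0],0]]'
python3 - <<'E'
from h import *
np.set_printoptions(precision=4,suppress=True)
for n in('side','top'):
    d=snapshot(n);cv2.imwrite(f'pics/5{n}.png',d['frame'][:,:,::-1])
    c=d['frame'][110:380,260:400] if n=='side' else d['frame'][110:220,130:460]
    cv2.imwrite(f'pics/5{n}c.png',cv2.resize(c,None,fx=2.2,fy=2.2)[:,:,::-1])
    for k,v in tops(d,.004).items(): print(n,k,v[0],np.round(v[1],1),np.round(v[2],1))
E
```

```text
time: 22.67
tcp_pos: [0.4498, -0.163, 0.2454]
ee_rot: [3.141, 0.001, 0.0]
wrist_force: [0.0, -2.2, -0.7]
finger_gap: 0.0781
grasp_force: 0.0
time: 23.5
tcp_pos: [0.4211, -0.4857, 0.2447]
ee_rot: [3.141, -0.004, 0.001]
wrist_force: [-0.6, -0.3, -1.0]
finger_gap: 0.08
grasp_force: 0.0
side green [ 0.6514 -0.1626] [338.3 276.5] [23.5 28.8]
side purple [ 0.6595 -0.0672] [337.2 228.7] [21.8 27.4]
side blue [0.6685 0.0287] [336.5 184.7] [18.5 25.7]
side yellow [0.6775 0.1258] [335.6 144.1] [17.  25.1]Traceback (most recent call last):
  File "<stdin>", line 7, in <module>
  File "h.py", line 18, in tops
    e=cv2.fitEllipse(cv2.convexHull(c)); out[n]=(ray(d,e[0],H[n]+dz),e[0],e[1])
cv2.error: OpenCV(4.12.0) /io/opencv/modules/imgproc/src/shapedescr.cpp:361: error: (-201:Incorrect size of input array) There should be at least 5 points to fit the ellipse in function 'fitEllipseNoDirect'
```

View pics/5sidec.png

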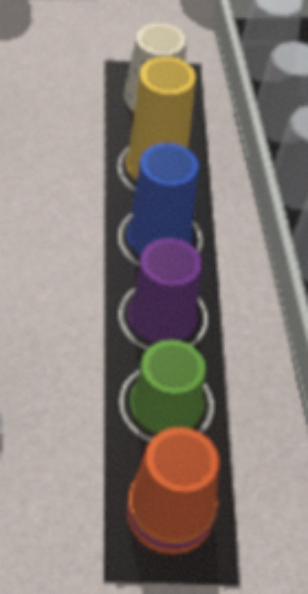

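View pics/5topc.png

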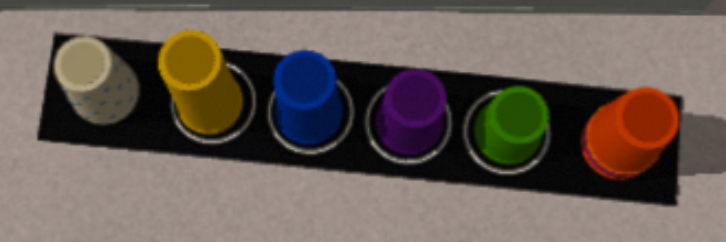

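Both views show green, purple, blue and yellow upright and centred on their rings, counting from the orange stack. Measured centres are within 4 mm of the rings, the cup and stack look unmoved, and the robot is clear.

```bash
python3 -c "
from cell import env
print(env.finish_job())"
```

```text
the job is handed in; nothing more can be done
None
```

I handed the job in at about 23.6 s: green, purple, blue and yellow stand upright on the four rings counting from the orange stack, each measured within about 4 mm of its ring's centre, with the stack and the cream cup left where they were; the hand-in returned no verdict.

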